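# Snap a filter cap home with the seating tool

### The arm

A 7-joint arm with a two-finger parallel gripper is mounted at the origin on a cart in front of the work surface, level with it; the furniture and walls round the work are solid. World frame = base frame: x ahead of the robot, y to its left, z up, the work surface at z = 0. Lengths are in m, angles in rad, forces in N, time in s.
With the tool pointing down it reaches from about 0.35 to 0.9 m from the base axis. Payload 8.1 kg.
Tool frame: the origin (TCP) lies on the centre line of the jaws, within the pads' length; the fingertips stand 14 mm ahead of it and the grasp point (between the pads) lies 5 mm behind it; x points along the fingers, y is the direction in which the jaws open and shut, and the axes are right-handed (so a half turn about x gives the same grasp; the last joint's range is limited). The gripper opens to 85 mm and grips with 20 to 120 N. Pads are 22 mm wide; open, the fingers measure 114 mm over their backs; the gripper's body (76 mm by 85 mm) begins 54 mm behind the grasp point. The pads swing forward as they close: fully open they stand 13 mm farther back than shut.
Start: joints at [1.091, 0.434, 0.025, 1.573, -0.012, 1.134, -0.075], TCP at [0.23, -0.581, 0.224] pointing down, gripper open.
Joint ranges: [-2.62, 2.62], [-0.44, 2.09], [-1.27, 1.32], [0.08, 2.57], [-1.32, 4.46], [0.12, 2], [-2.74, 2.74]. Speed limits (rad/s): [2.22, 2.22, 3.01, 3.01, 3.14, 3.14, 3.14].

### API

Orientations are given as a unit quaternion [x, y, z, w].
In Python, from cell import * gives the robot as it stands. The module is installed in compiled form; this text tells all that it offers.
- The arm moves only by the tool servo_tool, never from a script. Its argument "deltas" is one flat list of numbers, 5 for each row, row after row: the closure in counts, from 0 (fully open) to 255 (shut), then the shift along the tool's x, y, z in mm, then the turn about the tool's x in degrees. A call has 1 to 5 rows; each row shifts and turns the commanded pose from where the row before left it, along the tool's axes as they then stand; what a row does not reach is not made up. A row lasts 1/10 s, in which the tool goes at most 50 mm and 8.59 degrees, less where a joint would pass 70% of its speed; a pose out of reach is approached as far as the arm can. A call with a gripper value outside its range is refused whole. The fingers move at their own pace and stop on an object; the grip force is fixed at half the most. Time passes only in rows, so rows that do not move let the fingers close. It gives the time, the measured TCP pose, the force and the opening at its end, in the units of the state.
- get_state(): the state, without advancing time (a new reading comes with each control period).
- camera(name): name is "side" or "top"; returns a dict with "color" (400x640x3 uint8, red, green, blue), "vertical_fov" (degrees; the focal length in pixels is half the picture's height over the tangent of half this angle, whatever the lens; pixels are square), "cx", "cy" (the principal point, pixels), "k1" (the pictures are not rectified: a ray, as slopes to the right and down, at radius r is drawn at 1 + k1 r^2 times it, then the intrinsics apply), "rvec" (rotation vector, rad) and "tvec" (3), from world to camera coordinates, as OpenCV has them. Camera axes: x right, y down, z forward; pixel columns grow to the right and rows downward; lengths in m; the calibration is good to about 2 mm. A picture is of the moment at which its call begins. There is no depth.
- close_job(): hands the job in, once; it reports no verdict.
The state is a dict: "clock": time; "joint_positions": joint angles; "dq": joint speeds; "joint_efforts": joint torques, N m; "tcp_pos": TCP position; "tcp_rot": TCP orientation; "ft_force": force on the tool from outside, world axes, zero at the start; "torque": the same for the moment, N m; "opening": opening from 0.0 (shut) to 1.0 (fully open).
Only numpy, scipy, OpenCV 4.12 (cv2) and the standard library are available. Lean on these libraries where they do the work, as an engineer would, in place of code of your own. Each camera call takes 0.05 s, during which the arm holds its last target. There are 200 camera calls.

### The job

One of the two small filter housings on the bench has its round cap still standing proud on top of its spring clips. Take the seating tool out of its stand, set its hollow nose squarely over that cap's boss and press straight down until the cap clicks under the clips and bears on the filter element inside, then keep pressing on it with about 10 to 20 N for a second to set it, never with more than 25 N. Stand the tool back upright in its stand and let go; press only with the tool, and leave the finished housing and the other things on the bench alone.

Things in the scene. Friction and masses are not known exactly. Their poses are not given: they have to be found in the camera images.
- tool_grip (a point): Centre of the handle of the seating tool: an upright round hand tool, 112 mm tall, 0.15 to 0.3 kg. Grey handle 26 mm in diameter from 36 to 112 mm above its underside; below it a collar 46 mm in diameter (30 to 36 mm above the underside), then a steel neck and nose. This point is on the axis, 66 mm above the underside; z points up along the tool. It starts upright in the stand.
- tool_nose (a point): Centre of the underside of the seating tool's nose, on the tool's axis; z points up along the tool. The nose is a ring that bears on the cap, 36 mm outside, with a blind bore 20 mm in diameter and 10 mm deep that takes the cap's boss.
- stand_floor (a point): Stand of the seating tool: fixed aluminium disc 80 mm in diameter with an upright open sleeve (42 mm inside, 50 mm outside, rim 30 mm above the bench). This point is the centre of the sleeve's floor, 6 mm above the bench, 24 mm below the rim; the tool's underside rests on it.
- housing_a: Filter housing with the unfinished cap: grey, round, fixed to the bench, foot 72 mm in diameter, body 45 mm in diameter and 35.5 mm tall, two short pipe stubs along +-x. Three upright steel spring clips stand round it, up to 57 mm above the bench and 55 mm across, their teeth leaving 38 mm between them. Origin at the centre of its underside, on the bench; z up.
- cap_a_top (a point): Centre of the shoulder face of the unfinished white cap, on which the tool's nose ring bears (face 34 mm in diameter, round the foot of the boss); z up. The cap only slides straight down. This face starts 67 mm above the bench; the cap clicks under its clips when it is at about 60 mm, then drops freely on to a rigid stop, the filter element inside, at 53 to 59 mm: unseen, and different each time.
- cap_a_boss (a point): Centre of the top of that cap's boss, 7 mm above the shoulder face; the boss is 16 mm in diameter with a tapered top. The push needed to move the cap rises steadily to about 14 N (12 to 17 N with friction) over the first 6 to 7 mm, drops to almost nothing at the click, and rises again only when the cap bears on the element. Let go before the click, it is not held.
- housing_b: The other filter housing, alike and fixed, whose cap is already home under its clips (shoulder 56 mm above the bench). Origin at the centre of its underside, on the bench. Leave it alone.
- dropper: Loose white dropper bottle, 27 mm in diameter, 84 mm tall, standing; origin at the centre of its underside. Leave alone.
- bench_timer: Loose bench timer lying flat, 62x67x20 mm; origin at the centre of its underside. Leave alone.
- cartridge: Loose test cartridge, 62x47x21 mm, white with a round coloured knob; origin at the centre of its underside. Leave alone.

How it is judged:
On the way, in this order (a step that is already met when the one before it is completed fails the run):
1. the seating tool is lifted clear of its stand (z of tool_nose in the frame of stand_floor above 0.03 m), for 0.1 s.
2. the tool, square (within 0.1 rad) and with its nose over the boss on the cap's shoulder, presses the clicked-in cap with at least 9 N for half a second (z of cap_a_top in the frame of housing_a below 0.0605 m and contact force between seating_tool and cap_a above 9 N and horizontal distance between tool_nose and cap_a_top below 0.004 m and z of tool_nose in the frame of cap_a_top below 0.003 m and angle between the z axis of tool_nose and the z axis of cap_a_top, either way round below 0.1 rad), for 0.5 s.
At the end, for the whole second after the job is handed in: The cap is home under its clips (its shoulder less than 60.5 mm above the bench) and the seating tool stands released, still and upright (within 0.1 rad) in its stand, its underside within 3 mm of the sleeve's floor (z of cap_a_top in the frame of housing_a below 0.0605 m and horizontal distance between tool_nose and stand_floor below 0.006 m and z of tool_nose in the frame of stand_floor below 0.003 m and angle between tool_nose's own z axis and vertical below 0.1 rad and linear speed of seating_tool below 0.02 m/s); the robot touches nothing.
It fails at once if the tool presses the cap with more than 25 N (contact force between seating_tool and cap_a above 25 N).
It fails at once if the cap is touched with the bare fingers or arm (contact force between any of the fingers, the arm and cap_a above 1 N).
It fails at once if the finished housing or its cap is knocked or pressed (more than 3 N) (contact force between anything else and housing_b above 3 N).
It fails at once if another thing on the bench is shifted by more than 20 mm (distance of any of dropper, bench_timer, cartridge from where it was at the start of the episode above 0.02 m).
It also fails if it takes over 72 s, if anything falls off the work surface, if the arm or the gripper's body presses on something with over 40 N, if the wrist force passes 120 N, or if a joint passes its speed limit or range.

## Working session

There is one attempt and no reset: what is moved stays moved. The work goes in short steps, Python scripts to look and compute and a tool call to move; the robot and the scene stay as the last step left them, time stands still between calls to the robot, and variables do not carry over. Pictures are saved under pics/ and viewed, about 8 in all and at most 12, crops included, and the job is handed in when it is done.

Besides the shell and the picture viewer there is one more tool, called after ">>>" by a JSON object that holds its "api" and its "payload", one argument or row to a line. servo_tool: Moves the arm, as the interface text tells. Its arguments: {"type":"object","properties":{"deltas":{"type":"array"}},"required":["deltas"]}

```bash
mkdir -p pics; cat > h.py <<'E'
from cell import *
import numpy as np, cv2
def K(c):
    f=200/np.tan(np.radians(c["vertical_fov"])/2); return np.array([[f,0,c["cx"]],[0,f,c["cy"]],[0,0,1.]]), np.array([c["k1"],0,0,0,0.])
def ray(c,uv):
    k,d=K(c); R=cv2.Rodrigues(np.array(c["rvec"],float))[0]; t=np.array(c["tvec"],float)
    # drawn = r*(1+k1 r^2)
    p=cv2.undistortPointsIter(np.array([[uv]],float),k,d,None,None,(3,100,1e-12))[0,0]
    return -R.T@t, R.T@np.array([p[0],p[1],1.])
def onz(c,uv,z):
    o,v=ray(c,uv); return o+v*(z-o[2])/v[2]
def proj(c,P):
    k,d=K(c); return cv2.projectPoints(np.array(P,float).reshape(-1,3),np.array(c["rvec"],float),np.array(c["tvec"],float),k,d)[0].reshape(-1,2)
E
python3 - <<'E'
from h import *
print(get_state())
for n in("side","top"):
    c=camera(n); cv2.imwrite(f"pics/{n}0.png",c["color"][:,:,::-1]); k,d=K(c);o,v=ray(c,(320,200)); print(n,k[0,0],c["cx"],c["cy"],d[0],o,v)
E
```

```text
{'clock': 0.0, 'joint_positions': array([ 1.09140697,  0.43522519,  0.02498273,  1.57409541, -0.01160031,
        1.13400455, -0.07506885]), 'dq': array([-0.00013964,  0.0013834 ,  0.00065697, -0.00113104, -0.00184682,
       -0.00011375, -0.00038593]), 'joint_efforts': array([-9.04386179e-04, -6.70470643e+01,  1.02489721e+00, -3.16222894e+01,
        1.55955105e-02,  1.22581003e-02, -4.62417177e-06]), 'tcp_pos': array([ 0.22971057, -0.58069779,  0.22302538]), 'tcp_rot': array([-0.69444231, -0.13295109,  0.69475424, -0.13187281]), 'ft_force': array([ 0.10418369, -0.41280625,  1.72829483]), 'torque': array([-0.02306123,  0.02942363, -0.00537584]), 'opening': 1.001479858512994}
side 440.44163315336954 318.44950945878435 199.54870590223027 -0.007878993898690304 [0.10157996 0.60235753 0.71933402] [ 0.39988287 -0.64048181 -0.65566011]
top 484.1997281408563 322.94529241920793 211.003348256675 0.03953470426941717 [ 0.38093615 -0.02021229  1.12850774] [ 0.13604711  0.0098524  -0.99093264]
```

View pics/side0.png

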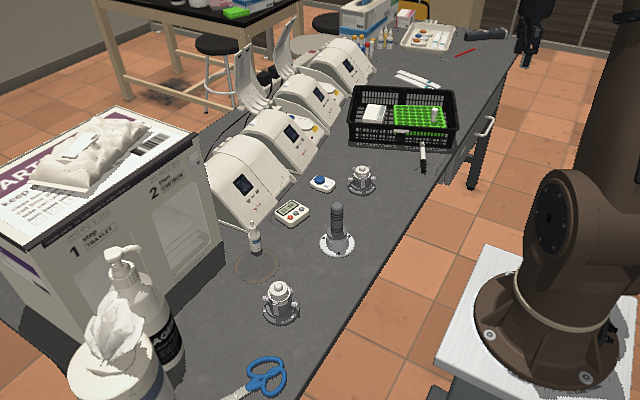

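View pics/top0.png

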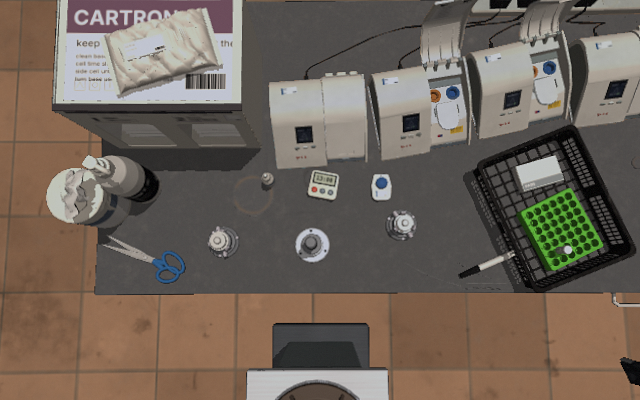

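The side view shows the tool in its stand at about (337,235), with housings near (281,302) and (362,180). In the top view they are at (313,245), (222,241) and (402,225). Next I'll zoom in to see which cap is proud.

```bash
python3 - <<'E'
from h import *
S=camera("side");T=camera("top")
def crop(c,u,v,h=33): return cv2.resize(c["color"][v-h:v+h,u-h:u+h,::-1],(264,264),interpolation=cv2.INTER_CUBIC)
a=np.hstack([crop(S,281,302),crop(S,337,232),crop(S,362,180)]);b=np.hstack([crop(T,222,241),crop(T,313,245),crop(T,402,225)])
cv2.imwrite("pics/z.png",np.vstack([a,b]))
for n,t,s,z in(("A?",(220,238),(279,287),.07),("tool",(310,242),(337,206),.112),("B?",(403,221),(361,170),.06)):
    print(n,onz(T,t,z),onz(S,s,z))
# stand: white disc mask
for nm,c,(u,v) in(("top",T,(313,245)),("side",S,(337,240))):
    g=cv2.cvtColor(c["color"],cv2.COLOR_RGB2GRAY); m=np.zeros_like(g); m[v-30:v+30,u-30:u+30]=(g[v-30:v+30,u-30:u+30]>120)*255
    cs,_=cv2.findContours(m,0,2); k=max(cs,key=cv2.contourArea); e=cv2.fitEllipse(cv2.convexHull(k)); print(nm,e,onz(c,e[0],.006))
E
```

```text
A? [0.44355805 0.20905198 0.07      ] [0.43727953 0.2142696  0.07      ]
tool [0.43169782 0.01120295 0.112     ] [0.43171429 0.00780336 0.112     ]
B? [ 0.47980847 -0.19300711  0.06      ] [ 0.47409162 -0.18889671  0.06      ]
top ((311.968505859375, 244.6293182373047), (33.84370040893555, 34.09480285644531), 70.20594787597656) [0.43089007 0.00992972 0.006     ]
side ((337.0014343261719, 241.68167114257812), (31.230449676513672, 35.42192077636719), 79.58248138427734) [0.43086042 0.00787692 0.006     ]
```

View pics/z.png

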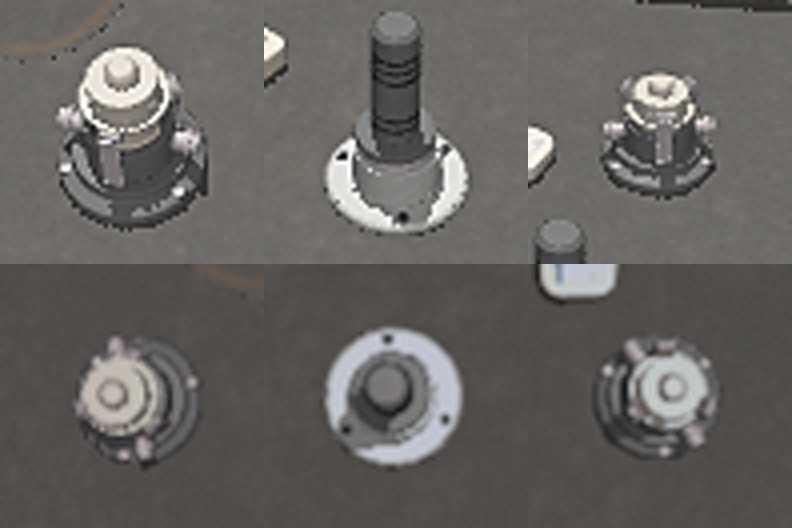

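Housing A, with the proud cap, is the left one at +y. Its boss top is at side ≈(278.2,285) and top ≈(217.2,240). I'll triangulate the boss and the tool's handle top, then work out the moves.

```bash
cat >> h.py <<'E'
def tri(cs,uvs):
    A=np.zeros((3,3));b=np.zeros(3)
    for c,uv in zip(cs,uvs):
        o,v=ray(c,uv);v/=np.linalg.norm(v);M=np.eye(3)-np.outer(v,v);A+=M;b+=M@o
    P=np.linalg.solve(A,b);return P,[np.round(proj(c,P)[0]-uv,2) for c,uv in zip(cs,uvs)]
E
python3 - <<'E'
from h import *
from scipy.spatial.transform import Rotation as R
S=camera("side");T=camera("top")
f=lambda x,o:(x+.5)/4-.5+o
for n,s,t,z in(("boss",(121,63),(113,129),.074),("handle",(396,21),(386,119),.118)):
    if n=="boss": s=(f(s[0],248),f(s[1],269)); t=(f(t[0],189),f(t[1],208))
    else: s=(f(s[0]-264,304),f(s[1],199)); t=(f(t[0]-264,280),f(t[1],212))
    print(n,tri((S,T),(s,t)),onz(S,s,z),onz(T,t,z))
# white cap blob (largest bright contour near)
for nm,c,(u,v) in(("top",T,(217,240)),("side",S,(278,292))):
    g=cv2.cvtColor(c["color"],cv2.COLOR_RGB2GRAY); m=np.zeros_like(g); m[v-22:v+22,u-22:u+22]=(g[v-22:v+22,u-22:u+22]>140)*255
    k=max(cv2.findContours(m,0,2)[0],key=cv2.contourArea); e=cv2.fitEllipse(cv2.convexHull(k)); print(nm,e,onz(c,e[0],.067))
s=get_state(); print(R.from_quat(s["tcp_rot"]).as_matrix().round(4), s["tcp_pos"],s["ft_force"])
E
```

```text
boss (array([0.439135  , 0.21431318, 0.07652415]), [array([-0., -0.]), array([0., 0.])]) [0.44045277 0.21278619 0.074     ] [0.43928175 0.21488019 0.074     ]
handle (array([0.43198549, 0.01039541, 0.11981702]), [array([-0.33, -0.03]), array([0.15, 0.3 ])]) [0.43234417 0.00833814 0.118     ] [0.43269891 0.01075515 0.118     ]
top ((218.41714477539062, 239.23451232910156), (18.59012794494629, 23.094497680664062), 175.7284698486328) [0.44105173 0.2131031  0.067     ]
side ((276.8647155761719, 292.3888244628906), (21.263343811035156, 30.342586517333984), 65.80445861816406) [0.43515877 0.22448257 0.067     ]
[[-3.000e-04  3.679e-01 -9.299e-01]
 [ 4.000e-04 -9.299e-01 -3.679e-01]
 [-1.000e+00 -5.000e-04  1.000e-04]] [ 0.22986352 -0.581048    0.22355365] [ 0.05876876 -0.4399961   0.96814069]
```

>>> {"api": "servo_tool", "payload": {
  "deltas": [0, 0, 0, 0, -8.5, 0, 0, 0, 0, -8.5, 0, 0, 0, 0, -8.5, 0, 0, 0, 0, -8.5, 0, 0, 0, 0, -8.5]
}}

```text
clock: 0.8
tcp_pos: [0.2299, -0.5811, 0.2237]
tcp_rot: [-0.598, -0.377, 0.598, -0.377]
ft_force: [0.2, -0.2, -0.7]
opening: 1.0
```

>>> {"api": "servo_tool", "payload": {
  "deltas": [0, 0, 0, 0, -8.5, 0, 0, 0, 0, -8.5, 0, 0, 0, 0, -8.5, 0, 0, 0, 0, -0.4, 0, 0, 16, -46, 0]
}}

```text
clock: 1.3
tcp_pos: [0.2424, -0.5396, 0.2229]
tcp_rot: [-0.502, -0.497, 0.504, -0.497]
ft_force: [1.0, 0.9, 0.6]
opening: 1.0
```

>>> {"api": "servo_tool", "payload": {
  "deltas": [0, 0, 16, -46, 0, 0, 0, 16, -46, 0, 0, 0, 16, -46, 0, 0, 0, 16, -46, 0, 0, 0, 16, -46, 0]
}}

```text
clock: 1.8
tcp_pos: [0.3264, -0.3034, 0.224]
tcp_rot: [0.501, 0.498, -0.501, 0.499]
ft_force: [1.3, -0.4, -0.2]
opening: 1.007
```

>>> {"api": "servo_tool", "payload": {
  "deltas": [0, 0, 15, -45, 0, 0, 0, 15, -45, 0, 0, 0, 15, -45, 0, 0, 0, 15, -45, 0, 0, 0, 15, -45, 0]
}}

```text
clock: 2.3
tcp_pos: [0.4014, -0.0785, 0.2242]
tcp_rot: [0.502, 0.498, -0.501, 0.499]
ft_force: [1.0, -0.6, 0.0]
opening: 0.999
```

>>> {"api": "servo_tool", "payload": {
  "deltas": [0, 0, 15, -42, 0, 0, 0, 12, -35, 0, 0, 0, 3.5, -12.5, 0, 0, 0, 0, 0, 0, 0, 0, 0, 0, 0]
}}

```text
clock: 2.8
tcp_pos: [0.4314, 0.0087, 0.2237]
tcp_rot: [-0.5, -0.499, 0.501, -0.499]
ft_force: [-0.3, -0.8, -0.4]
opening: 0.997
```

```bash
python3 - <<'E'
from h import *
s=get_state();print(s["tcp_pos"],s["tcp_rot"],s["joint_positions"].round(2))
S=camera("side");T=camera("top")
def crop(c,u,v,h=50): return cv2.resize(c["color"][v-h:v+h,u-h:u+h,::-1],(400,400),interpolation=cv2.INTER_CUBIC)
cv2.imwrite("pics/g1.png",np.hstack([crop(S,337,190),crop(T,313,245)]))
E
```

```text
[0.43137774 0.00873489 0.22367261] [-0.50044986 -0.49937143  0.5008334  -0.49934359] [ 0.45  0.18 -0.67  1.97  0.13  1.03 -0.29]
```

View pics/g1.png

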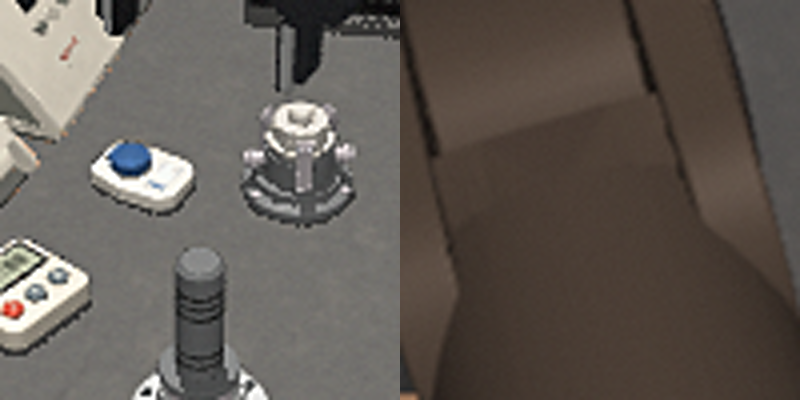

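The side crop shows the handle top at ≈(337,205) and one fingertip at ≈(362,158). The arm hides the spot in the top view, so I'll check by projection that the fingertips are where they should be.

```bash
python3 - <<'E'
from h import *
S=camera("side"); p=get_state()["tcp_pos"]
print(proj(S,[p,p+[.05,0,-.01],p-[.05,0,.01],[.4318,.0095,.118]]))
a=cv2.resize(S["color"][60:260,220:460,::-1],(720,600)); cv2.imwrite("pics/g2.png",a)
E
```

```text
[[337.53815862 162.29027663]
 [315.26436565 158.99079615]
 [360.82152658 174.42148678]
 [336.57796483 204.28686866]]
```

View pics/g2.png

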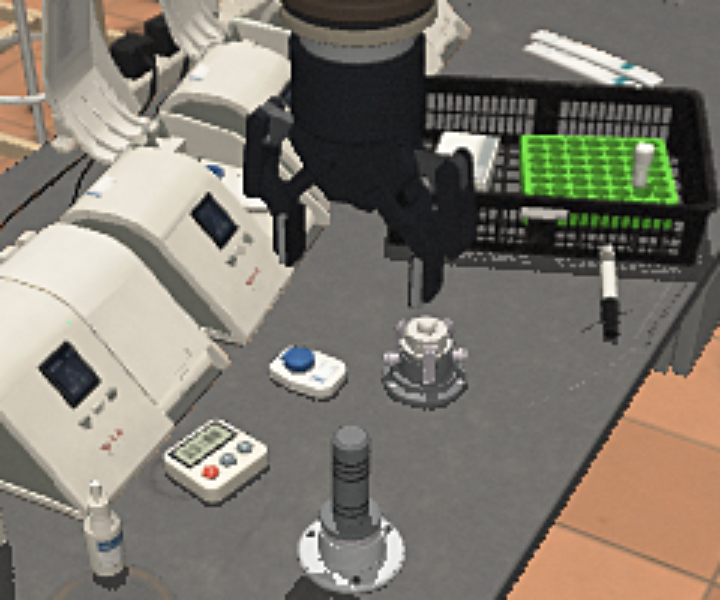

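The fingertips sit about 9 px higher than projected. Fully open pads stand farther back, and this error is on the safe side. They are centred laterally on the handle. I'll descend and grip.

>>> {"api": "servo_tool", "payload": {
  "deltas": [0, 45, 0, 0, 0, 0, 45, 0, 0, 0, 0, 30, 0, 0, 0, 0, 20, 0, 0, 0, 0, 8, 0.5, 0, 0]
}}

```text
clock: 3.45
tcp_pos: [0.4308, 0.0081, 0.0741]
tcp_rot: [-0.5, -0.5, 0.501, -0.499]
ft_force: [0.2, 0.6, 0.3]
opening: 0.994
```

```bash
python3 - <<'E'
from h import *
S=camera("side"); print(get_state()["tcp_pos"])
cv2.imwrite("pics/g3.png",cv2.resize(S["color"][140:270,260:420,::-1],(720,585)))
E
```

```text
[0.43109717 0.00828444 0.07411289]
```

View pics/g3.png

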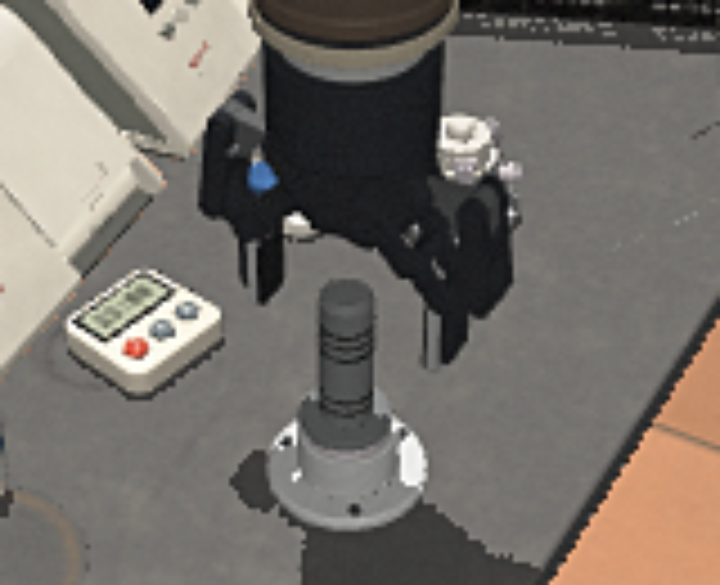

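The fingers straddle the handle laterally, with tips at zoom (265,302) and (435,368). They look a little high or far away, so I'll close partway and look before gripping.

>>> {"api": "servo_tool", "payload": {
  "deltas": [135, 0, 0, 0, 0, 135, 0, 0, 0, 0, 135, 0, 0, 0, 0, 135, 0, 0, 0, 0, 135, 0, 0, 0, 0]
}}

```text
clock: 4.0
tcp_pos: [0.4324, 0.0092, 0.0763]
tcp_rot: [0.5, 0.5, -0.5, 0.5]
ft_force: [-1.3, 0.0, 0.3]
opening: 0.472
```

```bash
python3 - <<'E'
from h import *
S=camera("side"); s=get_state(); print(s["tcp_pos"],s["opening"],s["ft_force"])
cv2.imwrite("pics/g4.png",cv2.resize(S["color"][140:270,260:420,::-1],(720,585)))
print((proj(S,[[.431,.009,z] for z in(.118,.1,.08,.06,.042)])-[260,140])*4.5)
E
```

```text
[0.43233586 0.00920227 0.07614649] 0.46935267685974896 [-0.21340188 -0.95312684 -0.4267417 ]
[[346.66441683 289.23935492]
 [346.40433591 318.33651147]
 [346.12276725 349.80180437]
 [345.84870115 380.39300567]
 [345.60821431 407.20719582]]
```

View pics/g4.png

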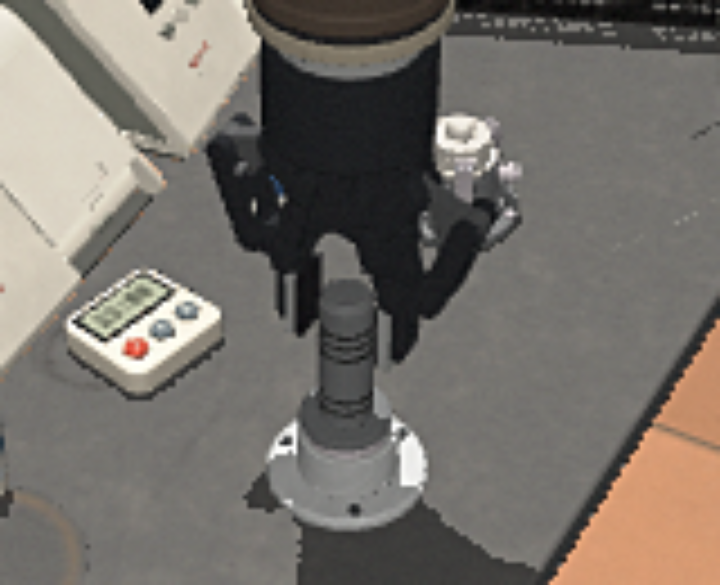

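The fingers straddle the handle properly, the handle is between the pads, and the tips still look high. I'll lower 8 mm so the grasp point is at the nominal grip height, then close.

>>> {"api": "servo_tool", "payload": {
  "deltas": [135, 5, 0, 0, 0, 135, 3, 0, 0, 0, 255, 0, 0, 0, 0, 255, 0, 0, 0, 0, 255, 0, 0, 0, 0]
}}

```text
clock: 4.55
tcp_pos: [0.4319, 0.0093, 0.0676]
tcp_rot: [-0.5, -0.5, 0.5, -0.5]
ft_force: [0.2, 0.0, -3.9]
opening: 0.286
```

>>> {"api": "servo_tool", "payload": {
  "deltas": [255, 0, 0, 0, 0, 255, 0, 0, 0, 0, 255, 0, 0, 0, 0]
}}

```text
clock: 4.85
tcp_pos: [0.432, 0.0093, 0.0678]
tcp_rot: [-0.5, -0.5, 0.5, -0.5]
ft_force: [0.7, 0.5, -3.8]
opening: 0.289
```

>>> {"api": "servo_tool", "payload": {
  "deltas": [255, -10, 0, 0, 0, 255, -25, 0, 0, 0, 255, -30, 0, 0, 0, 255, -25, 0, 0, 0, 255, -10, 0, 0, 0]
}}

```text
clock: 5.35
tcp_pos: [0.4332, 0.0096, 0.1704]
tcp_rot: [0.501, 0.499, -0.499, 0.501]
ft_force: [1.4, -1.0, -2.6]
opening: 0.293
```

>>> {"api": "servo_tool", "payload": {
  "deltas": [255, 0, 0, -20, 0, 255, 0, 2, -40, 0, 255, 0, 2, -45, 0, 255, 0, 2, -45, 0, 255, 0, 1.5, -35, 0]
}}

```text
clock: 5.85
tcp_pos: [0.4391, 0.1969, 0.1677]
tcp_rot: [0.5, 0.5, -0.5, 0.5]
ft_force: [-0.6, 0.4, -2.4]
opening: 0.285
```

>>> {"api": "servo_tool", "payload": {
  "deltas": [255, 0, 0, -15, 0, 255, 0, 0, -4.5, 0, 255, 0, 0, 0, 0, 255, 0, 0, 0, 0, 255, 0, 0, 0, 0]
}}

```text
clock: 6.35
tcp_pos: [0.4399, 0.2121, 0.1676]
tcp_rot: [-0.5, -0.499, 0.501, -0.5]
ft_force: [0.9, -0.2, -2.8]
opening: 0.288
```

```bash
python3 - <<'E'
from h import *
F=[];
S=camera("side");T=camera("top"); s=get_state(); print(s["tcp_pos"],s["opening"],s["ft_force"],s["torque"])
cv2.imwrite("pics/p1.png",np.hstack([cv2.resize(S["color"][235:335,230:330,::-1],(400,400),interpolation=cv2.INTER_CUBIC),cv2.resize(T["color"][190:290,170:270,::-1],(400,400),interpolation=cv2.INTER_CUBIC)]))
E
```

```text
[0.43990433 0.21256722 0.16777222] 0.2881864726513769 [-0.15005491  0.22857268 -2.69081447] [ 0.04435627 -0.00646222 -0.0145918 ]
```

View pics/p1.png

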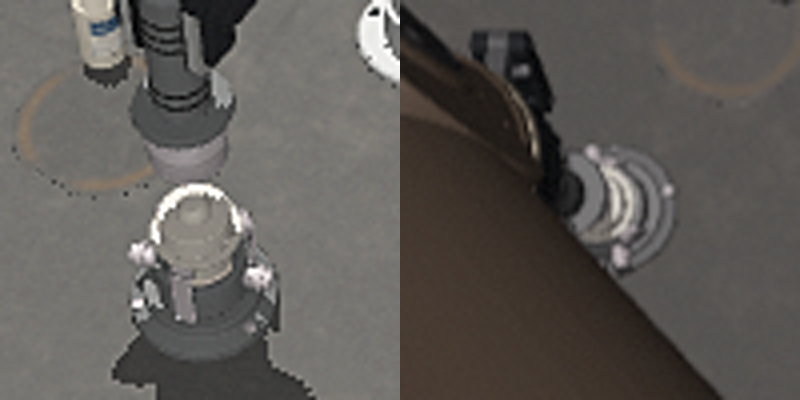

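Side view: the nose hangs above and just behind the cap (nose underside centre ≈(188,150) in the crop, boss ≈(197,205)). The handle seems to lean, so I'll check its tilt against a projected vertical axis.

```bash
python3 - <<'E'
from h import *
S=camera("side"); p=get_state()["tcp_pos"]; print(p)
n=(276.6,272.1)
print("nose",onz(S,n,.106),"boss",onz(S,(278.9,285.9),.074))
g=cv2.cvtColor(S["color"],cv2.COLOR_RGB2GRAY)
for v in range(228,282,3): print(v,g[v,258:292])
x0,y0=240,215
a=cv2.resize(S["color"][y0:y0+75,x0:x0+75,::-1],(600,600),interpolation=cv2.INTER_NEAREST)
N=onz(S,n,.106)
for P,col in ((N,(0,0,255)),(np.array([p[0],p[1],.106]),(0,255,0))):
    q=((proj(S,[P,P+[0,0,.112]])-[x0,y0]+.5)*8).astype(int); cv2.line(a,tuple(q[0].tolist()),tuple(q[1].tolist()),col,1)
cv2.imwrite("pics/p2.png",a)
E
```

```text
[0.43988341 0.21284234 0.16782017]
nose [0.44152431 0.2107084  0.106     ] boss [0.43681215 0.21469851 0.074     ]
228 [28 26 23 20 25 25 16 69 87 79 80 79 82 67 34 26 26 29 28 25 26 27 23 26
 28 26 26 23 23 29 28 29 27 32]
231 [ 14 128 125  98  13  23  80  82  79  79  79  80  80  80  84  51  23  24
  31  29  30  24  27  23  26  25  27  24  28  28  30  29  31  27]
234 [  2  69 126  98   7  17  79  87  88  89  94  97  96  98  96  99  59  22
  29  27  31  29  28  28  27  30  27  32  28  33  31  30  30  25]
237 [ 72  15 127 127  39  13  39  75  76  77  80  81  81  82  83  83  67  14
  20  29  28  32  32  26  29  28  29  25  28  31  29  31  27  18]
240 [ 56  38  68 124  69  10  19  48  47  84  84  83  85  84  85  86  66  68
 122 122 106  66  22  29  26  23  30  33  28  26  21  18  97 124]
243 [163 143 116 115 124   5  15  32  35  68  86  88  88  90  90  89  89  12
 123 118 105 106  18  26  29  23  23  30  27  20  50 130 121 120]
246 [159 156 119 108 119  91  29   9  43  46  88  87  89  89  92  91  88  46
  97 119 106 105  40  26  29  33  26  32  29  18 101 126 123 119]
249 [144 143 152  
[... 854 characters left out ...]
10 107 115 112  77  79  80  77  79  79  81  78  81  79  78  79
  78  79  80  80  78  79  79  82  73  64  98 123 124 123 121 120]
270 [112 115 116 116 113 110 114 112  90  80  76  81  83  87  86  85  86  89
  85  86  82  78  76  66  95 134 127 126  85 122 121 124 119 122]
273 [109 111 113 114 106 108 108 108 100 117 134 136 136 139 143 145 148 151
 154 151 147 140 135 133 131 126 106 105  90 120 121 120 119 120]
276 [116 117 114 108 107 111 112 112 116 104 102 112 119 119 126 127 145 143
 136 135 134 120 116 124 118 111 103 100 123 118 113 118 118 120]
279 [117 115 117 122 124 122 122 118 113 108 110 117 116 117 119 124 124 120
 122 120 121 117 113 114 106 117 120 118 117 115 119 118 119 121]
```

View pics/p2.png

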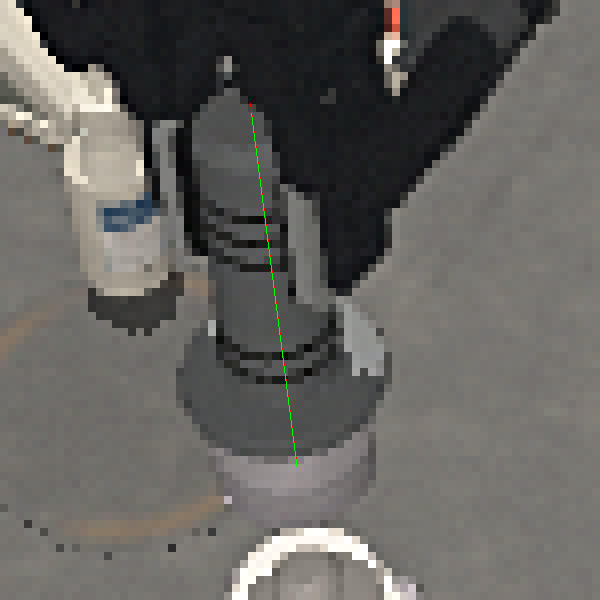

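The edge numbers show the handle axis parallel to the projected vertical to within about 0.03 rad, so the tool is square. Now one picture with the expected circles drawn, to check where the nose and cap are in both views.

```bash
python3 - <<'E'
from h import *
S=camera("side");T=camera("top"); p=get_state()["tcp_pos"]; print(p)
th=np.linspace(0,2*np.pi,60)
def circ(x,y,z,r): return np.c_[x+r*np.cos(th),y+r*np.sin(th),0*th+z]
out=[]
for c,x0,y0 in((S,252,248),(T,198,212)):
    w,h=50,56; k=8
    a=cv2.resize(c["color"][y0:y0+h,x0:x0+w,::-1],(w*k,h*k),interpolation=cv2.INTER_NEAREST)
    for C,col in((circ(p[0],p[1],.142,.023),(0,255,0)),(circ(p[0],p[1],.106,.018),(0,255,255)),(circ(.4395,.2142,.067,.017),(0,0,255)),(circ(.4395,.2142,.074,.006),(255,0,0)),(circ(.4395,.2142,.008,.036),(255,0,255))):
        q=((proj(c,C)-[x0,y0]+.5)*k).astype(np.int32); cv2.polylines(a,[q],True,col,1)
    out.append(a)
cv2.imwrite("pics/p3.png",np.hstack(out))
E
```

```text
[0.43979546 0.21321795 0.16783147]
```

View pics/p3.png

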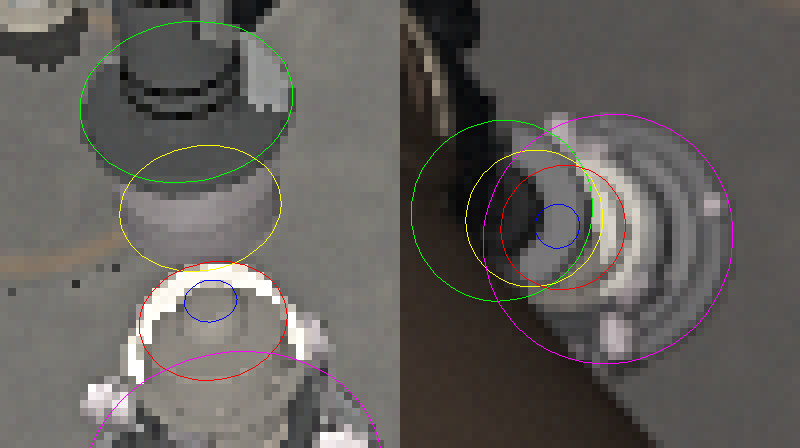

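Projected circles agree with the picture: collar and nose lie on the TCP axis, and cap and foot on the measured centre. The nose is within about 1 mm of the cap axis. Descending.

>>> {"api": "servo_tool", "payload": {
  "deltas": [255, 8, 0, -0.5, 0, 255, 10, 0, 0, 0, 255, 8, 0, 0, 0, 255, 4, 0, 0, 0, 255, 0, 0, 0, 0]
}}

```text
clock: 7.1
tcp_pos: [0.4391, 0.214, 0.1369]
tcp_rot: [-0.499, -0.5, 0.501, -0.5]
ft_force: [-0.5, 1.3, -2.1]
opening: 0.288
```

>>> {"api": "servo_tool", "payload": {
  "deltas": [255, 1, 0, 0, 0, 255, 1, 0, 0, 0, 255, 1, 0, 0, 0, 255, 1, 0, 0, 0, 255, 1, 0, 0, 0]
}}

```text
clock: 7.6
tcp_pos: [0.4397, 0.2143, 0.1328]
tcp_rot: [0.5, 0.5, -0.5, 0.5]
ft_force: [0.0, -0.0, -2.8]
opening: 0.292
```

>>> {"api": "servo_tool", "payload": {
  "deltas": [255, 1, 0, 0, 0, 255, 1, 0, 0, 0, 255, 1, 0, 0, 0, 255, 1, 0, 0, 0, 255, 0, 0, 0, 0]
}}

```text
clock: 8.1
tcp_pos: [0.4397, 0.2142, 0.1287]
tcp_rot: [-0.5, -0.5, 0.5, -0.5]
ft_force: [-0.0, 0.2, -1.5]
opening: 0.285
```

```bash
python3 - <<'E'
from h import *
s=get_state(); print(s["clock"],s["tcp_pos"],s["tcp_rot"],s["ft_force"],s["torque"])
E
```

```text
8.1 [0.43967779 0.21424784 0.12872537] [-0.50004389 -0.49991904  0.50008125 -0.4999558 ] [-0.00634751  0.22265235 -1.54914649] [-0.06302118  0.07498652  0.0065354 ]
```

>>> {"api": "servo_tool", "payload": {
  "deltas": [255, 1, 0, 0, 0, 255, 1, 0, 0, 0, 255, 0, 0, 0, 0]
}}

```text
clock: 8.4
tcp_pos: [0.4398, 0.2144, 0.127]
tcp_rot: [0.5, 0.5, -0.5, 0.5]
ft_force: [-0.8, -0.7, 1.6]
opening: 0.29
```

>>> {"api": "servo_tool", "payload": {
  "deltas": [255, 1, 0, 0, 0, 255, 1, 0, 0, 0, 255, 0, 0, 0, 0]
}}

```text
clock: 8.7
tcp_pos: [0.44, 0.2146, 0.1252]
tcp_rot: [0.5, 0.5, -0.5, 0.5]
ft_force: [-0.3, -0.8, 6.2]
opening: 0.292
```

>>> {"api": "servo_tool", "payload": {
  "deltas": [255, 1, 0, 0, 0, 255, 0.5, 0, 0, 0, 255, 0, 0, 0, 0]
}}

```text
clock: 9.0
tcp_pos: [0.4402, 0.2148, 0.1242]
tcp_rot: [0.501, 0.5, -0.5, 0.5]
ft_force: [-1.7, -1.3, 11.0]
opening: 0.287
```

>>> {"api": "servo_tool", "payload": {
  "deltas": [255, 0.5, 0, 0, 0, 255, 0, 0, 0, 0]
}}

```text
clock: 9.2
tcp_pos: [0.4403, 0.2148, 0.1238]
tcp_rot: [0.501, 0.5, -0.499, 0.5]
ft_force: [-2.5, -0.5, 12.1]
opening: 0.292
```

>>> {"api": "servo_tool", "payload": {
  "deltas": [255, 0.5, 0, 0, 0, 255, 0, 0, 0, 0]
}}

```text
clock: 9.4
tcp_pos: [0.4396, 0.2143, 0.1223]
tcp_rot: [0.5, 0.5, -0.5, 0.5]
ft_force: [0.4, -1.4, -3.9]
opening: 0.286
```

>>> {"api": "servo_tool", "payload": {
  "deltas": [255, 0.4, 0, 0, 0, 255, 0, 0, 0, 0]
}}

```text
clock: 9.6
tcp_pos: [0.4394, 0.214, 0.1215]
tcp_rot: [-0.5, -0.5, 0.5, -0.5]
ft_force: [-0.4, 0.4, -2.0]
opening: 0.288
```

Clicked: force dropped to the tool's own weight. I'll creep down in 0.7 mm steps to find the stop.

>>> {"api": "servo_tool", "payload": {
  "deltas": [255, 0.3, 0, 0, 0, 255, 0.4, 0, 0, 0, 255, 0, 0, 0, 0]
}}

```text
clock: 9.9
tcp_pos: [0.4396, 0.2142, 0.121]
tcp_rot: [-0.5, -0.5, 0.5, -0.5]
ft_force: [-0.0, -0.4, -2.8]
opening: 0.291
```

>>> {"api": "servo_tool", "payload": {
  "deltas": [255, 0.3, 0, 0, 0, 255, 0.4, 0, 0, 0, 255, 0, 0, 0, 0]
}}

```text
clock: 10.2
tcp_pos: [0.4397, 0.2142, 0.1204]
tcp_rot: [-0.5, -0.5, 0.5, -0.5]
ft_force: [0.3, 0.8, -2.3]
opening: 0.291
```

>>> {"api": "servo_tool", "payload": {
  "deltas": [255, 0.3, 0, 0, 0, 255, 0.4, 0, 0, 0, 255, 0, 0, 0, 0]
}}

```text
clock: 10.5
tcp_pos: [0.4397, 0.2143, 0.1199]
tcp_rot: [0.5, 0.5, -0.5, 0.5]
ft_force: [0.4, -0.2, -1.4]
opening: 0.287
```

>>> {"api": "servo_tool", "payload": {
  "deltas": [255, 0.3, 0, 0, 0, 255, 0.3, 0, 0, 0, 255, 0, 0, 0, 0]
}}

```text
clock: 10.8
tcp_pos: [0.4398, 0.2145, 0.1197]
tcp_rot: [0.5, 0.5, -0.5, 0.5]
ft_force: [-2.3, -0.5, 5.1]
opening: 0.292
```

Bearing on the element with about 7.8 N net. I'll increase to about 14 N.

>>> {"api": "servo_tool", "payload": {
  "deltas": [255, 0.2, 0, 0, 0, 255, 0.2, 0, 0, 0, 255, 0, 0, 0, 0]
}}

```text
clock: 11.1
tcp_pos: [0.4399, 0.2146, 0.1196]
tcp_rot: [0.5, 0.5, -0.5, 0.5]
ft_force: [-1.8, -1.3, 9.3]
opening: 0.284
```

>>> {"api": "servo_tool", "payload": {
  "deltas": [255, 0.2, 0, 0, 0, 255, 0, 0, 0, 0, 255, 0, 0, 0, 0]
}}

```text
clock: 11.4
tcp_pos: [0.4399, 0.2147, 0.1195]
tcp_rot: [0.5, 0.5, -0.5, 0.5]
ft_force: [-2.5, -2.1, 10.9]
opening: 0.288
```

>>> {"api": "servo_tool", "payload": {
  "deltas": [255, 0, 0, 0, 0, 255, 0, 0, 0, 0, 255, 0, 0, 0, 0, 255, 0, 0, 0, 0, 255, 0, 0, 0, 0]
}}

```text
clock: 11.9
tcp_pos: [0.44, 0.2147, 0.1195]
tcp_rot: [0.5, 0.5, -0.5, 0.5]
ft_force: [-3.1, -1.3, 10.5]
opening: 0.284
```

>>> {"api": "servo_tool", "payload": {
  "deltas": [255, 0, 0, 0, 0, 255, 0, 0, 0, 0, 255, 0, 0, 0, 0, 255, 0, 0, 0, 0, 255, 0, 0, 0, 0]
}}

```text
clock: 12.4
tcp_pos: [0.44, 0.2147, 0.1195]
tcp_rot: [0.5, 0.5, -0.5, 0.5]
ft_force: [-3.6, -2.1, 11.9]
opening: 0.285
```

Held at about 13.5 N net for over a second. Lifting off and returning to the stand by the same path, with gentler acceleration.

>>> {"api": "servo_tool", "payload": {
  "deltas": [255, -1, 0, 0, 0, 255, -4, 0, 0, 0, 255, -12, 0, 0, 0, 255, -18, 0, 0, 0, 255, -14, 0, 0, 0]
}}

```text
clock: 12.9
tcp_pos: [0.4398, 0.2145, 0.169]
tcp_rot: [0.5, 0.5, -0.5, 0.5]
ft_force: [-0.3, 0.1, -2.6]
opening: 0.292
```

>>> {"api": "servo_tool", "payload": {
  "deltas": [255, 0, 0, 10, 0, 255, 0, -2, 25, 0, 255, 0, -2, 35, 0, 255, 0, -2, 40, 0, 255, 0, -1.5, 40, 0]
}}

```text
clock: 13.4
tcp_pos: [0.4313, 0.0621, 0.1672]
tcp_rot: [-0.5, -0.5, 0.5, -0.5]
ft_force: [0.8, -0.4, -2.3]
opening: 0.289
```

>>> {"api": "servo_tool", "payload": {
  "deltas": [255, 0, 0, 30, 0, 255, 0, 0, 17, 0, 255, 0, 0, 8, 0, 255, 0, 0, 0, 0, 255, 0, 0, 0, 0]
}}

```text
clock: 13.9
tcp_pos: [0.432, 0.0101, 0.1676]
tcp_rot: [0.5, 0.5, -0.5, 0.5]
ft_force: [-0.2, 0.2, -2.3]
opening: 0.286
```

```bash
python3 - <<'E'
from h import *
S=camera("side");T=camera("top"); s=get_state(); p=s["tcp_pos"]; print(p,s["ft_force"],s["opening"])
th=np.linspace(0,2*np.pi,60)
def circ(x,y,z,r): return np.c_[x+r*np.cos(th),y+r*np.sin(th),0*th+z]
dz=p[2]-.0618
def im(c,x0,y0,w,h,k,L):
    a=cv2.resize(c["color"][y0:y0+h,x0:x0+w,::-1],(w*k,h*k),interpolation=cv2.INTER_NEAREST)
    for C,col in L:
        q=((proj(c,C)-[x0,y0]+.5)*k).astype(np.int32); cv2.polylines(a,[q],True,col,1)
    return a
a=im(S,310,185,50,75,8,[(circ(p[0],p[1],dz+.036,.023),(0,255,0)),(circ(p[0],p[1],dz,.018),(0,255,255)),(circ(.4318,.0095,.03,.025),(0,0,255)),(circ(.4318,.0095,.03,.021),(0,0,255)),(circ(.4318,.0095,.003,.04),(255,0,255))])
b=im(S,252,260,50,75,8,[(circ(.4395,.2142,.0577,.017),(0,0,255))])
cv2.imwrite("pics/q1.png",np.hstack([a,b]))
E
```

```text
[0.43211934 0.01050505 0.16760692] [-0.06167758  0.27435984 -3.9118093 ] 0.2888152118273176
```

View pics/q1.png

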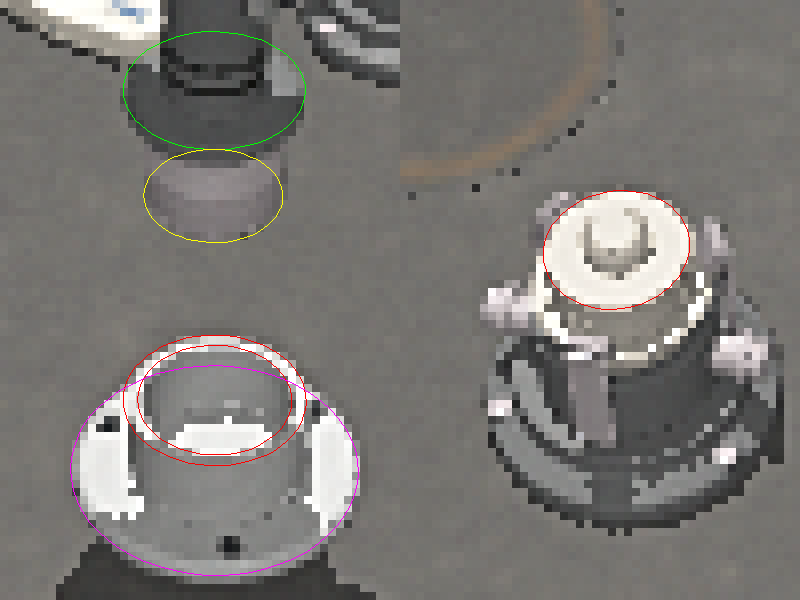

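Right half: cap A sits inside its clips with its shoulder on the 57.7 mm circle. Left half: the nose hangs over the sleeve, and the sleeve and collar circles match. Lowering, with a 0.8 mm trim in Y.

>>> {"api": "servo_tool", "payload": {
  "deltas": [255, 10, -0.3, 0.8, 0, 255, 22, 0, 0, 0, 255, 22, 0, 0, 0, 255, 12, 0, 0, 0, 255, 4, 0, 0, 0]
}}

```text
clock: 14.5
tcp_pos: [0.4309, 0.0089, 0.0962]
tcp_rot: [0.499, 0.501, -0.5, 0.5]
ft_force: [0.3, 0.2, -2.4]
opening: 0.289
```

>>> {"api": "servo_tool", "payload": {
  "deltas": [255, 2, 0, 0, 0, 255, 2, 0, 0, 0, 255, 2, 0, 0, 0, 255, 2, 0, 0, 0, 255, 1, 0, 0, 0]
}}

```text
clock: 15.0
tcp_pos: [0.432, 0.0084, 0.0887]
tcp_rot: [0.5, 0.5, -0.5, 0.5]
ft_force: [-0.3, -0.7, -3.0]
opening: 0.286
```

>>> {"api": "servo_tool", "payload": {
  "deltas": [255, 3, 0, 0, 0, 255, 3, 0, 0, 0, 255, 3, 0, 0, 0, 255, 3, 0, 0, 0, 255, 0, 0, 0, 0]
}}

```text
clock: 15.5
tcp_pos: [0.4315, 0.0084, 0.0762]
tcp_rot: [-0.5, -0.5, 0.5, -0.5]
ft_force: [-0.4, -0.4, -3.5]
opening: 0.288
```

>>> {"api": "servo_tool", "payload": {
  "deltas": [255, 3, 0, 0, 0, 255, 2, 0, 0, 0, 255, 1, 0, 0, 0, 255, 1, 0, 0, 0, 255, 0, 0, 0, 0]
}}

```text
clock: 16.0
tcp_pos: [0.4317, 0.0085, 0.0695]
tcp_rot: [-0.5, -0.5, 0.5, -0.5]
ft_force: [0.0, 0.0, -2.9]
opening: 0.289
```

>>> {"api": "servo_tool", "payload": {
  "deltas": [255, 0.7, 0, 0, 0, 255, 0.5, 0, 0, 0, 255, 0, 0, 0, 0]
}}

```text
clock: 16.3
tcp_pos: [0.4318, 0.0084, 0.0684]
tcp_rot: [-0.5, -0.5, 0.5, -0.5]
ft_force: [-0.2, 0.1, -3.2]
opening: 0.287
```

>>> {"api": "servo_tool", "payload": {
  "deltas": [255, 0.4, 0, 0, 0, 255, 0.3, 0, 0, 0, 255, 0, 0, 0, 0]
}}

```text
clock: 16.6
tcp_pos: [0.4318, 0.0084, 0.0677]
tcp_rot: [-0.5, -0.5, 0.5, -0.5]
ft_force: [0.1, 0.6, -3.0]
opening: 0.292
```

>>> {"api": "servo_tool", "payload": {
  "deltas": [255, 0.4, 0, 0, 0, 255, 0.3, 0, 0, 0, 255, 0, 0, 0, 0]
}}

```text
clock: 16.9
tcp_pos: [0.432, 0.0085, 0.0674]
tcp_rot: [0.5, 0.5, -0.5, 0.5]
ft_force: [-2.1, -0.5, 5.5]
opening: 0.289
```

The tool bottoms on the sleeve floor at TCP z 0.0675, within 0.4 mm of where it was picked up. Releasing.

>>> {"api": "servo_tool", "payload": {
  "deltas": [255, -0.3, 0, 0, 0, 140, 0, 0, 0, 0, 140, 0, 0, 0, 0, 140, 0, 0, 0, 0, 140, 0, 0, 0, 0]
}}

```text
clock: 17.4
tcp_pos: [0.4319, 0.0085, 0.0673]
tcp_rot: [0.5, 0.5, -0.5, 0.5]
ft_force: [-0.3, 0.8, 0.1]
opening: 0.451
```

>>> {"api": "servo_tool", "payload": {
  "deltas": [40, 0, 0, 0, 0, 0, 0, 0, 0, 0, 0, 0, 0, 0, 0, 0, 0, 0, 0, 0, 0, 0, 0, 0, 0]
}}

```text
clock: 17.9
tcp_pos: [0.4318, 0.0085, 0.0673]
tcp_rot: [0.5, 0.5, -0.5, 0.5]
ft_force: [1.0, -0.2, -0.6]
opening: 1.001
```

>>> {"api": "servo_tool", "payload": {
  "deltas": [0, -10, 0, 0, 0, 0, -30, 0, 0, 0, 0, -40, 0, 0, 0, 0, -40, 0, 0, 0, 0, -30, 0, 0, 0]
}}

```text
clock: 18.4
tcp_pos: [0.4321, 0.009, 0.2203]
tcp_rot: [0.5, 0.5, -0.499, 0.501]
ft_force: [0.5, -0.2, 0.5]
opening: 1.005
```

>>> {"api": "servo_tool", "payload": {
  "deltas": [0, 0, 0, 40, 0, 0, 0, 0, 45, 0, 0, 0, 0, 45, 0, 0, 0, 0, 45, 0, 0, 0, 0, 30, 0]
}}

```text
clock: 18.9
tcp_pos: [0.4311, -0.1998, 0.218]
tcp_rot: [-0.501, -0.499, 0.501, -0.5]
ft_force: [0.2, -0.1, -0.1]
opening: 0.997
```

```bash
python3 - <<'E'
from h import *
S=camera("side");T=camera("top"); s=get_state(); print(s["clock"],s["tcp_pos"],s["ft_force"],s["opening"])
th=np.linspace(0,2*np.pi,60)
def circ(x,y,z,r): return np.c_[x+r*np.cos(th),y+r*np.sin(th),0*th+z]
out=[]
for c,x0,y0 in((S,310,190),(T,288,210)):
    a=cv2.resize(c["color"][y0:y0+70,x0:x0+50,::-1],(400,560),interpolation=cv2.INTER_NEAREST)
    for C,col in((circ(.4318,.009,.042,.023),(0,255,0)),(circ(.4318,.009,.118,.012),(0,0,255))):
        cv2.polylines(a,[((proj(c,C)-[x0,y0]+.5)*8).astype(np.int32)],True,col,1)
    out.append(a)
cv2.imwrite("pics/r1.png",np.hstack(out))
E
```

```text
19.0 [ 0.43095176 -0.20114991  0.21765783] [-0.65024766  0.4791353  -0.16353557] 0.998150330601078
```

View pics/r1.png

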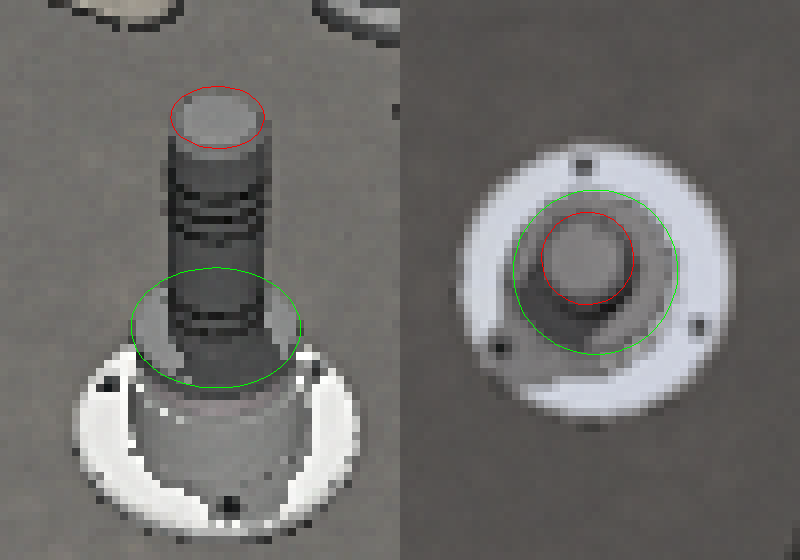

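The tool stands upright and seated, with collar and handle-top circles matching in both views. The gripper is open, well above everything. Handing in.

```bash
python3 -c "
from cell import *
print(close_job())"
```

```text
the job is handed in; nothing more can be done
None
```

The cap on the left housing (at +y) is seated and set, the seating tool is back in its stand and released, and the job was handed in at 19 s. No verdict was reported.

- **Pressing:** The force built to about 15 N. At the click it fell back to the tool's own weight. The cap then reached its stop with the shoulder about 57.7 mm above the bench. I held it there at about 13–14.5 N net of the tool's weight for over a second. The highest reading between steps was about 15 N, below the 25 N limit.
- **Last checks:** Pictures showed the cap inside its clips at about 57.7 mm. After release they showed the tool upright, with its collar at the expected height in both views. It touched the sleeve floor within 0.4 mm of the height where I picked it up. The gripper was open, with the force near zero.
- **Disagreements:** Before the grasp, the open fingertips looked about 20 mm higher in the side picture than projected. The grip held and the lift height came out as expected, so I did not look into it. The two cameras also differed by 1–2 mm on positions. I did not measure the dropper, timer, cartridge or finished housing again at the end. I moved nothing near them, and no unexpected force was read.

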